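# Clear, test and hold open the stone case

## Robot

A 7-joint arm with a two-finger parallel gripper is mounted at the origin on the work surface. World frame = base frame: x ahead of the robot, y to its left, z up, the work surface at z = 0. Lengths are in m, angles in degrees, forces in N, time in s.
With the tool pointing down it reaches from about 0.425 to 0.8 m from the base axis. Payload 8.3 kg.
Tool frame: the origin (TCP) lies midway between the tips of the shut fingers; the grasp point (between the pads) lies 19 mm behind it (ctrl.grasp_offset is the distance from the TCP to the grasp point, in m); z points along the fingers, x is the direction in which the jaws open and shut, and the axes are right-handed (so a half turn about z gives the same grasp; the last joint's range is limited). The gripper opens to 85 mm and grips with 20 to 120 N. Pads are 22 mm wide; open, the fingers measure 114 mm over their backs; the gripper's body (76 mm by 85 mm) begins 54 mm behind the grasp point. The pads swing forward as they close: fully open they stand 13 mm farther back than shut.
Start: joints at [67.5, 21.967, 0.94, 78.501, -0.361, 79.538, -2.664], TCP at [0.202, -0.591, 0.231] pointing down, gripper open.
Joint ranges: [-169.22, 169.22], [-14.56, 117.87], [-87.37, 89.26], [10.42, 133.3], [-82.24, 262.24], [0.94, 117.77], [-172.7, 172.7]. Speed limits (degrees/s): [136.94, 136.94, 172.46, 172.46, 180, 180, 180].

## Interface

Orientations are given as a 3x3 rotation matrix whose columns are the frame's x, y, z axes.
In Python, from plant import ctrl gives the robot as it stands.
- The arm moves only by the tool arm_command, never from a script. Its argument "series" is a list of rows, each an object with "grip": the finger opening in mm, from 0 to 85.4; "translation": the shift along the world's x, y, z normalised to -1 to 1, where 1 is 0.02 m, a list of three; "rotation": the turn, a rotation vector about the world's x, y, z normalised to -1 to 1, where 1 is 8 degrees, a list of three. In form: [{"grip": grip, "translation": [x, y, z], "rotation": [rx, ry, rz]}, ...]. A call has 1 to 5 rows; each row shifts and turns the commanded pose from where the row before left it; what a row does not reach is not made up. A row lasts 1/10 s, in which the tool goes at most 50 mm and 8.59 degrees, less where a joint would pass 70% of its speed; a pose out of reach is approached as far as the arm can. A call with a number of a shift or a turn outside -1 to 1 is refused whole. A call with a gripper value outside its range is refused whole. The fingers move at their own pace and stop on an object; "grip_force" is the grip in N (left out, the last holds). Time passes only in rows, so rows that do not move let the fingers close. It gives the time, the measured TCP pose, the force and the opening at its end, in the units of the state.
- ctrl.get_obs(): the state, without advancing time (a new reading comes with each control period).
- ctrl.camera(name): name is "scene" or "top" or "wrist"; returns a dict with "img" (420x560x3 uint8, blue, green, red), "K" (3x3 intrinsics, pixels), "T" (4x4, takes a point from camera to world coordinates); the wrist camera has in their place "mount" (4x4, takes a point from camera to tool coordinates, whose origin is the TCP and whose axes are the tool frame's). Camera axes: x right, y down, z forward; pixel columns grow to the right and rows downward; lengths in m; the calibration is good to about 2 mm. The wrist camera is an equidistant fisheye: a pixel r from the principal point sees the ray r / f radians off the axis. A picture is of the moment at which its call begins: read the wrist's pose just before it. There is no depth.
- ctrl.sign_off(): hands the job in, once; it reports no verdict.
The state is a dict: "clock": time; "joints": joint angles; "qd": joint speeds; "effort": joint torques, N m; "position": TCP position; "tool_rot": TCP orientation; "force": force on the tool from outside, world axes, zero at the start; "ft_torque": the same for the moment, N m; "gripper_width": finger opening in m.
Only numpy, scipy, OpenCV 4.12 (cv2) and the standard library are available. Lean on these libraries where they do the work, as an engineer would, in place of code of your own. Each camera call takes 0.05 s, during which the arm holds its last target.

## Task

Hang the ear defenders that stand on the stone case over the horizontal steel bar and let go of them; then, before moving the orange release tab, give the lid a tug upward (it has a black pull) to learn whether it is caught. If it is caught, slide the orange tab over to release it; then lift the lid at least 45 degrees and finish while still holding it open there with the fingers, because it falls shut on its own. Leave the oil bottle, the sharpening stone and the white drive unit where they stand.

Things in the scene. Friction and masses are not known exactly. Their poses are not given: they have to be found in the camera images.
- muffs: Ear defenders: red cups, dark steel headband, 250 g, rigid, standing on the lid on their cups. Origin midway between the cups' undersides; z up; cups at +y and -y. 167 mm wide (y), 62 deep (x), 152 high; cups 78 high, gap between them 80. Bar must run along their x. Black crown cushion 26 (x) by 56 (y) by 28 high: pinch its 26 mm with fingertips at most 20 below its top, to stay above the bar.
- muffs_crown (a point): Centre of the top face of the crown cushion, 152 mm above the origin of the ear defenders.
- muffs_saddle (a point): Centre of the flat underside of the crown cushion, 124 mm above the origin of the ear defenders: the face that rests on the bar when they hang.
- rail: Fixed hanging rail: a round steel bar 16 mm thick and 260 mm long along its own y, on a post (20 mm thick, round foot 70 mm wide) at each end. Origin on the table under the bar's middle; the bar's axis is 160 mm and its top 168 mm above the table.
- case: Fixed case for sharpening stones, dark teal, 180 mm (x) by 260 (y); grey lid, its top 100 mm above the table. Origin on the table under its centre. Its front (-x) side has a grey release housing 26 mm deep, top 75 mm above the table, with the orange tab standing on it. The lid is hinged along the rear (+x) top edge.
- lid (a joint): Lid angle, rad: 0 shut, grows as its front edge lifts, stop at 1.25. Lid 350 g; it falls shut when let go at any angle. A hidden catch may or may not hold it; nothing outside shows which. When caught, it lifts only about 0.05 rad (8 mm at the pull) and then stops hard; when free, it just opens.
- lid_hinge (a point): Middle of the lid's hinge axis (along the case's y), 90 mm above the table.
- lid_pull (a point): Centre of the top face of the lid's black block pull: 26 mm wide (y), 18 thick (x), standing 38 up from the lid top near its front edge. Lid shut, it is 168 mm ahead (-x) of the hinge axis, 48 above it, and 50 off the middle towards the case's -y. Axes turn with the lid. Pinched across its 26 mm it can pivot between the pads as the lid swings.
- tab (a joint): Orange release tab, m: 0 at the start, 0.018 at its stop towards the case's +y. It stays where it is put (2 to 5 N to slide). If the lid is caught, the catch goes over at about 0.010 and then stays free for good. Sliding it when the lid is free changes nothing; the tab does not show the catch's state.
- tab_top (a point): Centre of the tab's top face; the tab is 14 mm wide (y), 18 mm thick (x) and stands 36 mm up from the release housing (top at 111 mm above the table). It is easily pinched across its 14 mm.
- oil: Bystander: small amber oil bottle, 40 mm wide, 120 mm high, origin at the centre of its underside. Leave alone.
- stone: Bystander: reddish sharpening stone lying flat, 50 x 150 x 22 mm, origin at the centre of its underside. Leave alone.
- drive_unit: Bystander: white drive unit with a dial, 120 x 130 x 91 mm, origin at the centre of its underside. Leave alone.
There are look-alikes about, which are no part of the job. There is more than one size of the muffs; the one meant has the size given above.

How it is judged (in metres and radians):
On the way, in this order (a step that is already met when the one before it is completed fails the run):
1. the ear defenders hang over the bar, let go (x of muffs_saddle in the frame of rail between -0.03 and 0.03 m and y of muffs_saddle in the frame of rail between -0.115 and 0.115 m and height (world z) of muffs_saddle between 0.16 and 0.18 m and angle between muffs's own z axis and vertical below 0.4 rad and contact force between the fingers and muffs below 0.05 N and linear speed of muffs below 0.05 m/s and contact force between muffs and rail above 0.5 N), for 0.3 s.
2. the lid has been tugged up a little with the release tab still where it was (value of joint lid above 0.02 rad and value of joint tab below 0.004 m and contact force between the fingers and lid above 0.3 N), for 0.1 s.
At the end, for the whole second after the job is handed in: The lid is held still by the fingers at more than 0.75 rad (43 degrees) open, and the ear defenders hang still and untouched over the bar: crown underside resting on it (within 30 mm of the bar's line, 160 to 180 mm above the table, within 115 mm of its middle), tilted less than 0.4 rad (all of step 1 and value of joint lid above 0.75 rad and velocity of joint lid between -0.1 and 0.1 rad/s and contact force between the fingers and lid above 0.3 N); the arm keeps its last pose, push and grip.
It fails at once if the oil bottle is moved more than 20 mm (distance of oil from where it was at the start of the episode above 0.02 m).
It fails at once if the sharpening stone is moved more than 20 mm (distance of stone from where it was at the start of the episode above 0.02 m).
It fails at once if the drive unit is moved more than 20 mm (distance of drive_unit from where it was at the start of the episode above 0.02 m).
It also fails if it takes over 64 s, if anything falls off the work surface, if the arm or the gripper's body presses on something with over 40 N, if the wrist force passes 120 N, or if a joint passes its speed limit or range.

## Working session

There is one attempt and no reset: what is moved stays moved. The work goes in short steps, Python scripts to look and compute and a tool call to move; the robot and the scene stay as the last step left them, time stands still between calls to the robot, and variables do not carry over. Pictures are saved under pics/ and viewed, and the job is handed in when it is done.

Besides the shell and the picture viewer there is one more tool, called after ">>>" by a JSON object that holds its "op" and its "data", one argument or row to a line. arm_command: Moves the arm, as the interface text tells. Its arguments: {"type":"object","properties":{"series":{"type":"array"},"grip_force":{"type":"number"}},"required":["series"]}

```bash
mkdir -p pics; ls; python3 - <<'E'
from plant import ctrl
import cv2
o=ctrl.get_obs(); print(o)
for n in ("scene","top"):
    c=ctrl.camera(n); cv2.imwrite(f"pics/{n}0.png",c["img"]); print(n,c["K"],c["T"])
c=ctrl.camera("wrist"); cv2.imwrite("pics/wrist0.png",c["img"]); print(c["K"],c["mount"],ctrl.grasp_offset)
E
```

```text
pics
{'clock': 0.0, 'joints': array([67.50121362, 22.01430157,  0.93841625, 78.56159437, -0.36243096,
       79.53895271, -2.66636039]), 'qd': array([-0.06140276, -0.06718258, -0.04958363, -0.0545971 , -0.05317464,
       -0.00203476, -0.01560828]), 'effort': array([ 7.37841528e-04, -6.27603650e+01,  8.44777320e-01, -3.71824372e+01,
        1.65406050e-02,  1.40810045e-02, -2.47581539e-05]), 'position': array([ 0.20226983, -0.5908249 ,  0.23028699]), 'tool_rot': array([[ 3.23849419e-01, -9.46108418e-01, -6.44608450e-04],
       [-9.46106616e-01, -3.23850060e-01,  1.84669129e-03],
       [-1.95592666e-03,  1.18184183e-05, -9.99998087e-01]]), 'force': array([0.1090447 , 0.82200491, 0.02692665]), 'ft_torque': array([-0.02016886,  0.01750813,  0.0029843 ]), 'gripper_width': 0.08561293003540728}
scene [[424.37260473   0.         279.13654717]
 [  0.         424.37260473 208.8829238 ]
 [  0.           0.           1.        ]] [[-0.68518442  0.39672396 -0.61084565  1.19208116]
 [ 0.72804827  0.39794677 -0.55819717  0.49238625]
 [ 0.02163386 -0.82719312 -0.56150113  0.7572043 ]
 [ 0.          0.          0.          1.        ]]
top [[448.1985733    0.         285.04312581]
 [  0.         448.1985733  209.99551957]
 [  0.           0.           1.        ]] [[-6.36969244e-04 -9.81709554e-01  1.90383680e-01  3.72986586e-01]
 [-9.99980982e-01  1.79317680e-03  5.90082968e-03 -8.59902086e-02]
 [-6.13429247e-03 -1.90376300e-01 -9.81692026e-01  1.19217099e+00]
 [ 0.00000000e+00  0.00000000e+00  0.00000000e+00  1.00000000e+00]]
[[325.1922621    0.         279.94099596]
 [  0.         325.1922621  213.34973903]
 [  0.           0.           1.        ]] [[ 9.99999882e-01 -2.71769019e-04 -4.01659625e-04 -2.64657422e-04]
 [ 3.75797601e-04  9.57756805e-01  2.87579140e-01 -7.36002190e-02]
 [ 3.06537139e-04 -2.87579257e-01  9.57756794e-01 -1.42085924e-01]
 [ 0.00000000e+00  0.00000000e+00  0.00000000e+00  1.00000000e+00]] 0.0187
```

View pics/scene0.png

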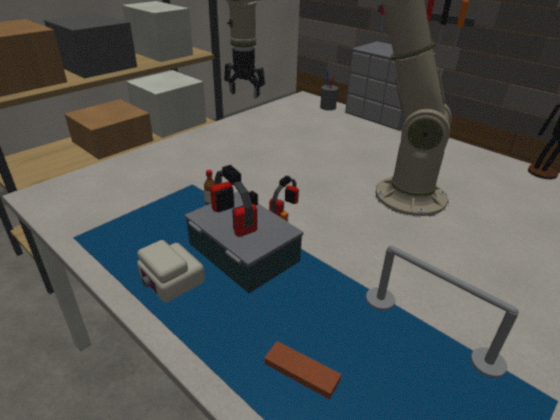

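View pics/top0.png

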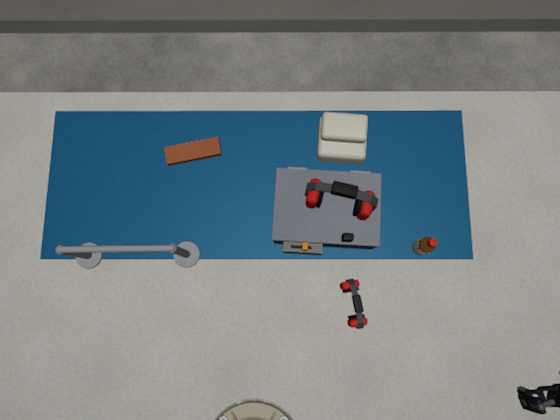

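View pics/wrist0.png

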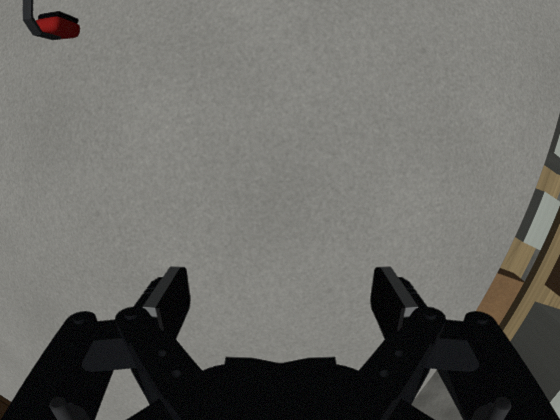

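Candidates for the muffs: the large pair on the case at top (340,193) / scene (235,200), and a smaller pair on the table at top (356,303) / scene (285,198). The task says on the case, so I take the first. Next, a close crop with coordinates.

```bash
cat > h.py <<'E'
import numpy as np,cv2
from plant import ctrl
def ray(c,u,v):
    K,T=c["K"],c["T"]; d=T[:3,:3]@np.linalg.solve(K,[u,v,1.]); return T[:3,3],d
def on(c,u,v,z):
    o,d=ray(c,u,v); return o+d*(z-o[2])/d[2]
def proj(c,p):
    T=c["T"]; q=T[:3,:3].T@(np.array(p)-T[:3,3]); q=c["K"]@q; return q[:2]/q[2]
def cross(c1,uv1,c2,uv2):
    o1,d1=ray(c1,*uv1);o2,d2=ray(c2,*uv2)
    A=np.stack([d1,-d2],1); s=np.linalg.lstsq(A,o2-o1,rcond=None)[0]
    a=o1+s[0]*d1;b=o2+s[1]*d2; return (a+b)/2,np.linalg.norm(a-b)
E
python3 - <<'E'
from h import *
t=ctrl.camera("top")["img"]; s=ctrl.camera("scene")["img"]
def b(i): return cv2.convertScaleAbs(i,alpha=2,beta=10)
cv2.imwrite("pics/tc1.png",cv2.resize(b(t)[160:260,265:390],None,fx=6,fy=6,interpolation=cv2.INTER_CUBIC))
cv2.imwrite("pics/tr1.png",cv2.resize(b(t)[230:275,45:215],None,fx=4.6,fy=4.6,interpolation=cv2.INTER_CUBIC))
cv2.imwrite("pics/sc1.png",cv2.resize(b(s)[155:285,180:310],None,fx=4.6,fy=4.6,interpolation=cv2.INTER_CUBIC))
E
```

```text
(no output)
```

View pics/tc1.png

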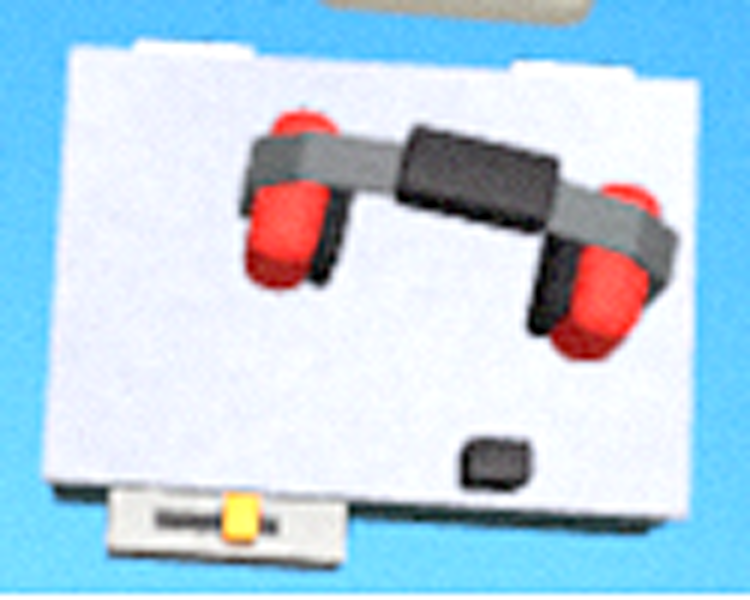

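View pics/tr1.png

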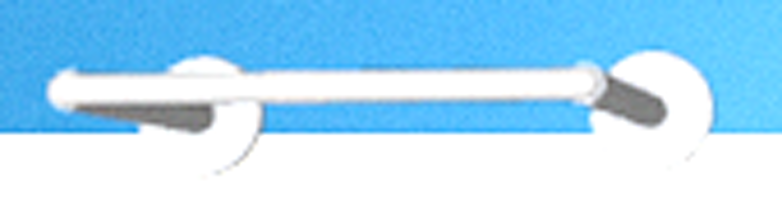

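View pics/sc1.png

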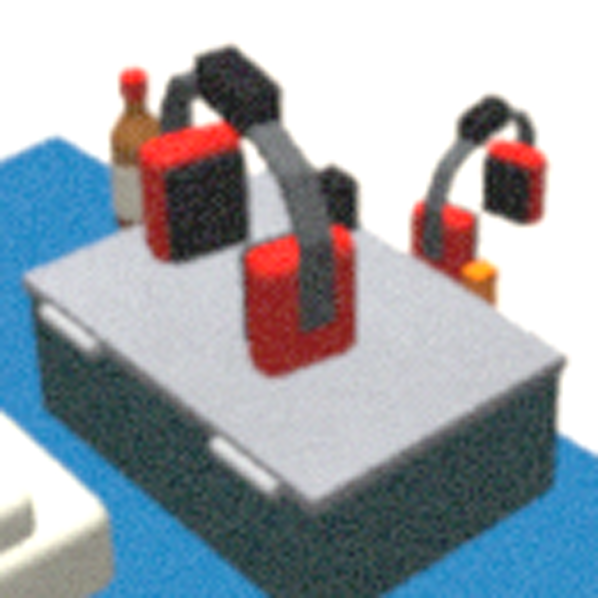

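```bash
cat > m.py <<'E'
from h import *
t=ctrl.camera("top"); s=ctrl.camera("scene")
def c2f(x,y): return 265+(x+.5)/6-.5,160+(y+.5)/6-.5
def s2f(x,y): return 180+(x+.5)/4.6-.5,155+(y+.5)/4.6-.5
def r2f(x,y): return 45+(x+.5)/4.6-.5,230+(y+.5)/4.6-.5
# case lid corners z=.1
P=[on(t,*c2f(*p),.1) for p in [(70,45),(697,80),(690,518),(43,482)]]
print("lid corners RL,RR,FR,FL",np.round(P,4)); P=np.array(P)
print("sizes",np.linalg.norm(P[0]-P[1]),np.linalg.norm(P[1]-P[2]),np.linalg.norm(P[3]-P[2]),np.linalg.norm(P[0]-P[3]),"ctr",P.mean(0))
yv=(P[0]-P[1])+(P[3]-P[2]); print("case yaw (y axis) deg",np.degrees(np.arctan2(-yv[0],yv[1])))
# red cups, crown
for p,n in [((418,125),'crown back-left'),((558,155),'crown back right'),((548,222),'front right'),((402,192),'fl')]:
    print(n,on(t,*c2f(*p),.252))
print("pull top TL,TR,BR,BL",[np.round(on(t,*c2f(*p),.138),4) for p in [(465,438),(530,440),(528,478),(465,478)]])
print("tab",np.round(on(t,*c2f(240,514),.111),4),[np.round(on(t,*c2f(*p),.111),4) for p in [(222,492),(259,492),(257,536),(222,536)]])
print("rail ends",[np.round(on(t,*r2f(*p),.16),4) for p in [(50,90),(605,82)]])
print("rail feet",[np.round(on(t,*r2f(*p),.0),4) for p in [(202,113),(652,108)]])
print("tab 2v",cross(t,c2f(240,514),s,s2f(479,272)))
print("crown 2v", cross(t,c2f(480,170),s,s2f(237,80)))
E
python3 m.py
```

```text
lid corners RL,RR,FR,FL [[ 0.6954 -0.0573  0.1   ]
 [ 0.6795 -0.3206  0.1   ]
 [ 0.4951 -0.3102  0.1   ]
 [ 0.5102 -0.0468  0.1   ]]
sizes 0.26383128989411797 0.18475042693838636 0.2637899630893388 0.18554767798799693 ctr [ 0.59503055 -0.18370185  0.1       ]
case yaw (y axis) deg -3.367967719445011
crown back-left [ 0.62029403 -0.18681609  0.252     ]
crown back right [ 0.60905008 -0.23688525  0.252     ]
front right [ 0.58437409 -0.23253471  0.252     ]
fl [ 0.59550622 -0.18054603  0.252     ]
pull top TL,TR,BR,BL [array([ 0.5226, -0.2149,  0.138 ]), array([ 0.5218, -0.2405,  0.138 ]), array([ 0.5067, -0.2393,  0.138 ]), array([ 0.5067, -0.2145,  0.138 ])]
tab [ 0.4957 -0.1267  0.111 ] [array([ 0.5046, -0.1195,  0.111 ]), array([ 0.5046, -0.1345,  0.111 ]), array([ 0.4868, -0.1335,  0.111 ]), array([ 0.4868, -0.1194,  0.111 ])]
rail ends [array([0.4818, 0.4515, 0.16  ]), array([0.4854, 0.1721, 0.16  ])]
rail feet [array([0.4852, 0.4452, 0.    ]), array([0.4878, 0.1841, 0.    ])]
tab 2v (array([ 0.4958204 , -0.12675724,  0.10972569]), np.float64(2.1931419873378955e-05))
crown 2v (array([ 0.60396612, -0.2085143 ,  0.24722557]), np.float64(0.0021812229449382305))
```

>>> {"op": "arm_command", "data": {
  "series": [
    {"grip":85,"translation":[1,0.9,0.8],"rotation":[0,0,0.37]},
    {"grip":85,"translation":[1,0.95,0.8],"rotation":[0,0,0.37]},
    {"grip":85,"translation":[1,0.95,0.8],"rotation":[0,0,0.37]},
    {"grip":85,"translation":[1,0.95,0.8],"rotation":[0,0,0.37]},
    {"grip":85,"translation":[1,0.95,0],"rotation":[0,0,0.37]}
  ],
  "grip_force": 40
}}

```text
clock: 0.85
position: [0.3055, -0.496, 0.2991]
tool_rot: [[0.56, -0.829, 0.003], [-0.829, -0.56, -0.005], [0.006, -0.0, -1.0]]
force: [0.8, -0.4, 0.2]
gripper_width: 0.0848
```

>>> {"op": "arm_command", "data": {
  "series": [
    {"grip":85,"translation":[1,0.95,0],"rotation":[0,0,0.37]},
    {"grip":85,"translation":[1,0.95,0],"rotation":[0,0,0.37]},
    {"grip":85,"translation":[1,0.95,0],"rotation":[0,0,0.37]},
    {"grip":85,"translation":[1,0.95,0],"rotation":[0,0,0.37]},
    {"grip":85,"translation":[1,0.95,0],"rotation":[0,0,0.37]}
  ]
}}

```text
clock: 1.35
position: [0.4038, -0.4004, 0.2945]
tool_rot: [[0.752, -0.659, -0.001], [-0.659, -0.752, 0.001], [-0.001, -0.0, -1.0]]
force: [1.1, -0.6, 0.1]
gripper_width: 0.0852
```

>>> {"op": "arm_command", "data": {
  "series": [
    {"grip":85,"translation":[1,0.95,0],"rotation":[0,0,0.37]},
    {"grip":85,"translation":[1,0.95,0],"rotation":[0,0,0.37]},
    {"grip":85,"translation":[1,0.95,0],"rotation":[0,0,0.37]},
    {"grip":85,"translation":[1,0.95,0],"rotation":[0,0,0.37]},
    {"grip":85,"translation":[0,0,0],"rotation":[0,0,0.37]}
  ]
}}

```text
clock: 1.85
position: [0.4861, -0.3206, 0.2944]
tool_rot: [[0.898, -0.439, 0.0], [-0.439, -0.898, 0.003], [-0.001, -0.003, -1.0]]
force: [0.7, 0.3, 0.0]
gripper_width: 0.0853
```

>>> {"op": "arm_command", "data": {
  "series": [
    {"grip":85,"translation":[1,0.95,0],"rotation":[0,0,0.4]},
    {"grip":85,"translation":[1,0.95,0],"rotation":[0,0,0.4]},
    {"grip":85,"translation":[1,0.95,0],"rotation":[0,0,0.4]},
    {"grip":85,"translation":[1,0.95,0],"rotation":[0,0,0.4]},
    {"grip":85,"translation":[1,0.95,0],"rotation":[0,0,0.12]}
  ]
}}

```text
clock: 2.35
position: [0.5834, -0.2293, 0.2944]
tool_rot: [[0.975, -0.22, -0.001], [-0.22, -0.975, 0.001], [-0.001, -0.0, -1.0]]
force: [0.4, -0.7, 0.2]
gripper_width: 0.085
```

>>> {"op": "arm_command", "data": {
  "series": [
    {"grip":85,"translation":[0.8,0.8,0],"rotation":[0,0,0]},
    {"grip":85,"translation":[0,0,0],"rotation":[0,0,0]},
    {"grip":85,"translation":[0,0,0],"rotation":[0,0,0]}
  ]
}}

```text
clock: 2.65
position: [0.5987, -0.2141, 0.2944]
tool_rot: [[0.975, -0.221, -0.001], [-0.221, -0.975, 0.001], [-0.002, -0.0, -1.0]]
force: [-0.2, -0.5, -0.8]
gripper_width: 0.0847
```

```bash
python3 - <<'E'
from h import *
o=ctrl.get_obs(); print(o["position"],o["joints"],np.degrees(np.arctan2(o["tool_rot"][1,0],o["tool_rot"][0,0])))
for n in ("wrist","top"):
    cv2.imwrite(f"pics/{n}1.png",cv2.convertScaleAbs(ctrl.camera(n)["img"],alpha=1.8,beta=10))
E
```

```text
[ 0.59868343 -0.21408628  0.29436016] [ 31.49601764  24.10881794 -21.98251114  68.95782527   8.77756113
  88.61069797  -1.75189343] -12.792988507100391
```

View pics/wrist1.png

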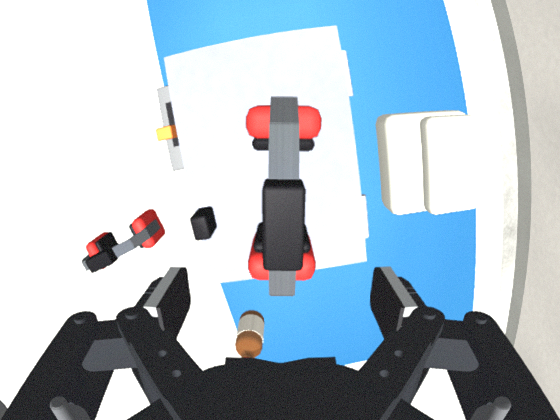

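The wrist view confirms it: cushion at cols 263–305, rows 180–270, aligned with the jaws and about 4 px off centre. The remaining shift is (+3.5, +5, −62) mm.

>>> {"op": "arm_command", "data": {
  "series": [
    {"grip":85,"translation":[0.18,0.25,-0.6],"rotation":[0,0,0]},
    {"grip":85,"translation":[0,0,-0.9],"rotation":[0,0,0]},
    {"grip":85,"translation":[0,0,-0.9],"rotation":[0,0,0]},
    {"grip":85,"translation":[0,0,-0.7],"rotation":[0,0,0]},
    {"grip":85,"translation":[0,0,0],"rotation":[0,0,0]}
  ]
}}

```text
clock: 3.25
position: [0.6006, -0.2104, 0.2303]
tool_rot: [[0.974, -0.225, -0.004], [-0.225, -0.974, 0.001], [-0.005, -0.0, -1.0]]
force: [-0.8, 0.0, 0.3]
gripper_width: 0.0848
```

>>> {"op": "arm_command", "data": {
  "series": [
    {"grip":20,"translation":[0,0,0],"rotation":[0,0,0]},
    {"grip":20,"translation":[0,0,0],"rotation":[0,0,0]},
    {"grip":20,"translation":[0,0,0],"rotation":[0,0,0]},
    {"grip":20,"translation":[0,0,0],"rotation":[0,0,0]},
    {"grip":20,"translation":[0,0,0],"rotation":[0,0,0]}
  ]
}}

```text
clock: 3.75
position: [0.6023, -0.2104, 0.2341]
tool_rot: [[0.975, -0.224, 0.001], [-0.224, -0.975, -0.0], [0.001, 0.0, -1.0]]
force: [-1.7, 0.6, 4.2]
gripper_width: 0.0247
```

```bash
python3 - <<'E'
from h import *
o=ctrl.get_obs(); print(o["position"],o["gripper_width"])
for n in ("wrist","scene"):
    cv2.imwrite(f"pics/{n}2.png",cv2.convertScaleAbs(ctrl.camera(n)["img"],alpha=1.8,beta=10))
E
```

```text
[ 0.6022579  -0.21038919  0.23409114] 0.02470788571225121
```

View pics/wrist2.png

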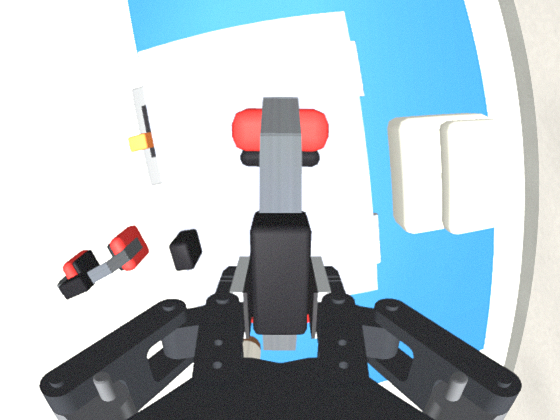

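>>> {"op": "arm_command", "data": {
  "series": [
    {"grip":20,"translation":[0,0,0.4],"rotation":[0,0,0]},
    {"grip":20,"translation":[0,0,0.8],"rotation":[0,0,0]},
    {"grip":20,"translation":[0,0,1],"rotation":[0,0,0]},
    {"grip":20,"translation":[0,0,1],"rotation":[0,0,0]},
    {"grip":20,"translation":[0,0,1],"rotation":[0,0,0]}
  ],
  "grip_force": 70
}}

```text
clock: 4.35
position: [0.6018, -0.2102, 0.3177]
tool_rot: [[0.975, -0.224, -0.001], [-0.224, -0.975, 0.0], [-0.001, -0.0, -1.0]]
force: [-0.1, 0.2, -2.2]
gripper_width: 0.0243
```

>>> {"op": "arm_command", "data": {
  "series": [
    {"grip":20,"translation":[0,0.3,0.9],"rotation":[0,0,0.2]},
    {"grip":20,"translation":[-0.1,0.6,0],"rotation":[0,0,0.4]},
    {"grip":20,"translation":[-0.2,0.8,0],"rotation":[0,0,0.5]},
    {"grip":20,"translation":[-0.2,0.9,0],"rotation":[0,0,0.5]},
    {"grip":20,"translation":[-0.2,0.9,0],"rotation":[0,0,0.5]}
  ]
}}

```text
clock: 4.85
position: [0.5877, -0.1396, 0.335]
tool_rot: [[0.998, 0.07, -0.001], [0.07, -0.998, 0.0], [-0.001, -0.0, -1.0]]
force: [0.4, 0.2, -2.2]
gripper_width: 0.0247
```

```bash
python3 - <<'E'
from h import *
o=ctrl.get_obs(); print(o["position"],o["joints"],o["force"],o["gripper_width"])
cv2.imwrite(f"pics/scene3.png",cv2.convertScaleAbs(ctrl.camera("scene")["img"],alpha=1.8,beta=10))
E
```

```text
[ 0.58767447 -0.13964552  0.33496674] [ 28.93639168  20.24995723 -26.46054475  69.56653634   8.86065027
  92.19407708   8.25371098] [ 0.36708548  0.1686728  -2.22211565] 0.024653695440580208
```

View pics/scene3.png

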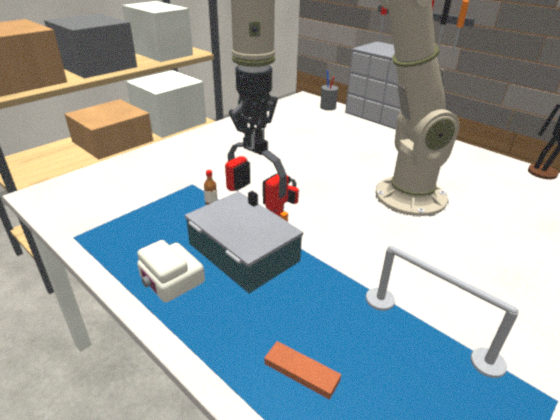

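>>> {"op": "arm_command", "data": {
  "series": [
    {"grip":20,"translation":[-0.21,0.94,0],"rotation":[0,0,0.5]},
    {"grip":20,"translation":[-0.21,0.94,0],"rotation":[0,0,0.5]},
    {"grip":20,"translation":[-0.21,0.94,0],"rotation":[0,0,0.5]},
    {"grip":20,"translation":[-0.21,0.94,0],"rotation":[0,0,0.5]},
    {"grip":20,"translation":[-0.21,0.94,0],"rotation":[0,0,0.5]}
  ]
}}

```text
clock: 5.4
position: [0.5667, -0.0457, 0.3351]
tool_rot: [[0.914, 0.407, -0.001], [0.407, -0.914, 0.0], [-0.001, -0.0, -1.0]]
force: [-0.6, -0.7, -2.4]
gripper_width: 0.0244
```

>>> {"op": "arm_command", "data": {
  "series": [
    {"grip":20,"translation":[-0.21,0.94,0],"rotation":[0,0,0.5]},
    {"grip":20,"translation":[-0.21,0.94,0],"rotation":[0,0,0.5]},
    {"grip":20,"translation":[-0.21,0.94,0],"rotation":[0,0,0.5]},
    {"grip":20,"translation":[-0.21,0.94,0],"rotation":[0,0,0.5]},
    {"grip":20,"translation":[-0.21,0.94,0],"rotation":[0,0,0.5]}
  ]
}}

```text
clock: 5.9
position: [0.5457, 0.0483, 0.3352]
tool_rot: [[0.719, 0.695, -0.001], [0.695, -0.719, -0.0], [-0.001, -0.0, -1.0]]
force: [0.9, 0.4, -2.3]
gripper_width: 0.0245
```

>>> {"op": "arm_command", "data": {
  "series": [
    {"grip":20,"translation":[-0.21,0.94,0],"rotation":[0,0,0.5]},
    {"grip":20,"translation":[-0.21,0.94,0],"rotation":[0,0,0.5]},
    {"grip":20,"translation":[-0.21,0.94,0],"rotation":[0,0,0.5]},
    {"grip":20,"translation":[-0.21,0.94,0],"rotation":[0,0,0.5]},
    {"grip":20,"translation":[-0.21,0.94,0],"rotation":[0,0,0.5]}
  ]
}}

```text
clock: 6.4
position: [0.5248, 0.1423, 0.3352]
tool_rot: [[0.438, 0.899, -0.001], [0.899, -0.438, -0.0], [-0.0, -0.0, -1.0]]
force: [-0.2, -0.6, -2.7]
gripper_width: 0.024
```

>>> {"op": "arm_command", "data": {
  "series": [
    {"grip":20,"translation":[-0.21,0.94,0],"rotation":[0,0,0.4]},
    {"grip":20,"translation":[-0.21,0.94,0],"rotation":[0,0,0.4]},
    {"grip":20,"translation":[-0.21,0.94,0],"rotation":[0,0,0.4]},
    {"grip":20,"translation":[-0.21,0.94,0],"rotation":[0,0,0.4]},
    {"grip":20,"translation":[-0.21,0.94,0],"rotation":[0,0,0.4]}
  ]
}}

```text
clock: 6.9
position: [0.5036, 0.2372, 0.3353]
tool_rot: [[0.172, 0.985, -0.0], [0.985, -0.172, -0.0], [-0.0, -0.0, -1.0]]
force: [0.2, -0.3, -2.3]
gripper_width: 0.0246
```

>>> {"op": "arm_command", "data": {
  "series": [
    {"grip":20,"translation":[-0.21,0.94,0],"rotation":[0,0,0.4]},
    {"grip":20,"translation":[-0.21,0.94,0],"rotation":[0,0,0.4]},
    {"grip":20,"translation":[-0.21,0.94,0],"rotation":[0,0,0.4]},
    {"grip":20,"translation":[-0.21,0.8,0],"rotation":[0,0,0.1]},
    {"grip":20,"translation":[0,0,0],"rotation":[0,0,0]}
  ]
}}

```text
clock: 7.4
position: [0.4853, 0.3116, 0.3352]
tool_rot: [[-0.011, 1.0, -0.001], [1.0, 0.011, 0.001], [0.001, -0.001, -1.0]]
force: [0.2, 0.1, -2.7]
gripper_width: 0.0245
```

```bash
python3 - <<'E'
from h import *
o=ctrl.get_obs(); print(o["position"],np.degrees(np.arctan2(o["tool_rot"][1,0],o["tool_rot"][0,0])))
for n in ("wrist","scene","top"):
    cv2.imwrite(f"pics/{n}4.png",cv2.convertScaleAbs(ctrl.camera(n)["img"],alpha=1.8,beta=10))
E
```

```text
[0.48534681 0.31158709 0.33516186] 90.6532101385762
```

View pics/wrist4.png

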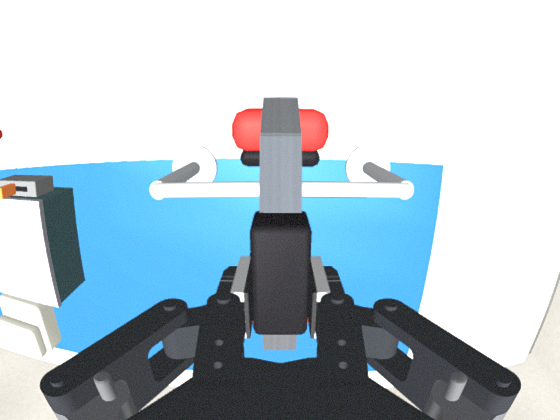

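View pics/scene4.png

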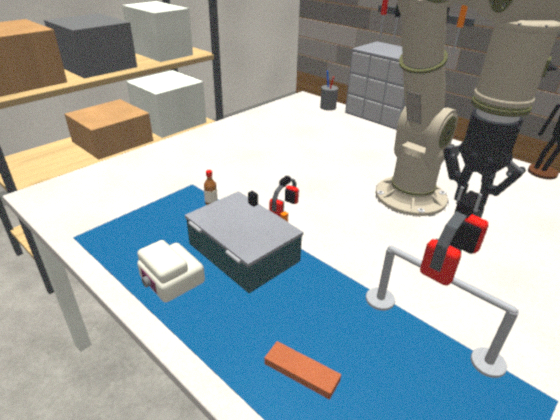

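Wrist view: bar level at row 189, cols 150–412, so it is centred (281) between the cups. Ray casting puts it within 4 mm in x. I lower now.

>>> {"op": "arm_command", "data": {
  "series": [
    {"grip":20,"translation":[-0.07,0,-0.6],"rotation":[0,0,0]},
    {"grip":20,"translation":[0,0,-1],"rotation":[0,0,0]},
    {"grip":20,"translation":[0,0,-1],"rotation":[0,0,0]},
    {"grip":20,"translation":[0,0,-1],"rotation":[0,0,0]},
    {"grip":20,"translation":[0,0,-1],"rotation":[0,0,0]}
  ]
}}

```text
clock: 8.05
position: [0.486, 0.3068, 0.2416]
tool_rot: [[-0.003, 1.0, -0.0], [1.0, 0.003, -0.001], [-0.001, -0.0, -1.0]]
force: [1.1, 1.1, -2.2]
gripper_width: 0.0243
```

>>> {"op": "arm_command", "data": {
  "series": [
    {"grip":20,"translation":[0,0,-1],"rotation":[0,0,0]},
    {"grip":20,"translation":[0,0,-1],"rotation":[0,0,0]},
    {"grip":20,"translation":[0,0,-0.6],"rotation":[0,0,0]},
    {"grip":20,"translation":[0,0,-0.25],"rotation":[0,0,0]},
    {"grip":20,"translation":[0,0,0],"rotation":[0,0,0]}
  ]
}}

```text
clock: 8.55
position: [0.4858, 0.3076, 0.1858]
tool_rot: [[-0.004, 1.0, -0.001], [1.0, 0.004, -0.001], [-0.001, -0.001, -1.0]]
force: [-0.8, -0.2, -1.2]
gripper_width: 0.0244
```

>>> {"op": "arm_command", "data": {
  "series": [
    {"grip":20,"translation":[-0.1,0,-0.15],"rotation":[0,0,0]},
    {"grip":20,"translation":[0,0,-0.15],"rotation":[0,0,0]},
    {"grip":20,"translation":[0,0,0],"rotation":[0,0,0]}
  ]
}}

```text
clock: 8.85
position: [0.4838, 0.3082, 0.1804]
tool_rot: [[-0.005, 1.0, 0.0], [1.0, 0.005, -0.0], [-0.0, 0.0, -1.0]]
force: [0.4, 0.0, -2.1]
gripper_width: 0.0242
```

>>> {"op": "arm_command", "data": {
  "series": [
    {"grip":20,"translation":[0,0,-0.12],"rotation":[0,0,0]},
    {"grip":20,"translation":[0,0,-0.05],"rotation":[0,0,0]},
    {"grip":20,"translation":[0,0,0],"rotation":[0,0,0]}
  ]
}}

```text
clock: 9.15
position: [0.4841, 0.3084, 0.178]
tool_rot: [[-0.004, 1.0, 0.001], [1.0, 0.004, 0.0], [0.0, 0.001, -1.0]]
force: [-1.1, -1.3, 5.5]
gripper_width: 0.0245
```

```bash
python3 - <<'E'
from h import *
o=ctrl.get_obs(); print(o["position"],o["force"])
for n in ("scene",):
    i=cv2.convertScaleAbs(ctrl.camera(n)["img"],alpha=1.8,beta=10)
    cv2.imwrite(f"pics/{n}5.png",cv2.resize(i[180:380,360:530],None,fx=3,fy=3))
E
```

```text
[0.48412476 0.30837483 0.17801805] [-1.06187822 -1.27367597  5.49401238]
```

View pics/scene5.png

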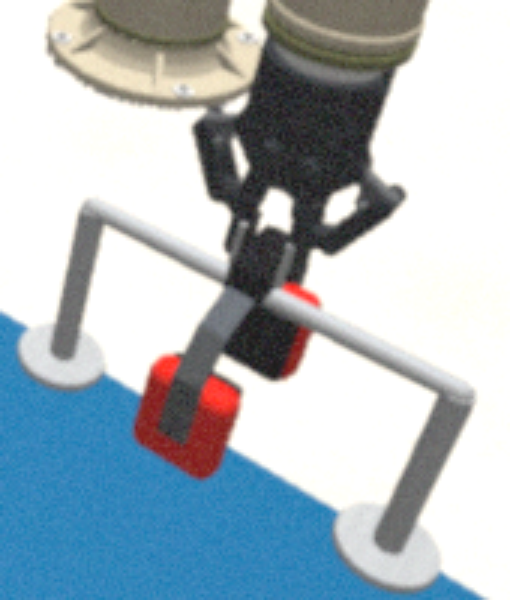

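Contact is at exactly the expected height (TCP 0.178 m), with the bar under the cushion. I release.

>>> {"op": "arm_command", "data": {
  "series": [
    {"grip":40,"translation":[0,0,0],"rotation":[0,0,0]},
    {"grip":60,"translation":[0,0,0],"rotation":[0,0,0]},
    {"grip":60,"translation":[0,0,0],"rotation":[0,0,0]},
    {"grip":60,"translation":[0,0,0.3],"rotation":[0,0,0]},
    {"grip":60,"translation":[0,0,0.8],"rotation":[0,0,0]}
  ]
}}

```text
clock: 9.7
position: [0.4833, 0.3075, 0.1981]
tool_rot: [[-0.005, 1.0, -0.002], [1.0, 0.005, -0.001], [-0.001, -0.002, -1.0]]
force: [0.6, 0.4, -0.6]
gripper_width: 0.06
```

>>> {"op": "arm_command", "data": {
  "series": [
    {"grip":60,"translation":[0,0,1],"rotation":[0,0,0]},
    {"grip":60,"translation":[0,0,1],"rotation":[0,0,0]},
    {"grip":60,"translation":[0,0,1],"rotation":[0,0,0]},
    {"grip":60,"translation":[0,0,1],"rotation":[0,0,0]}
  ]
}}

```text
clock: 10.1
position: [0.4838, 0.3082, 0.2802]
tool_rot: [[-0.005, 1.0, 0.0], [1.0, 0.005, 0.0], [0.0, 0.0, -1.0]]
force: [0.6, -0.2, -0.5]
gripper_width: 0.0596
```

```bash
python3 - <<'E'
from h import *
o=ctrl.get_obs(); print(o["position"],o["joints"])
t=ctrl.camera("top")["img"]
i=cv2.convertScaleAbs(ctrl.camera("scene")["img"],alpha=1.8,beta=10)
cv2.imwrite(f"pics/scene6.png",cv2.resize(i[130:380,330:530],None,fx=2.3,fy=2.3))
E
```

```text
[0.48376715 0.30816781 0.28016856] [  2.02800566  21.36176687 -50.68562699  80.33033846  16.41221258
  85.90874226  42.42078308]
```

View pics/scene6.png

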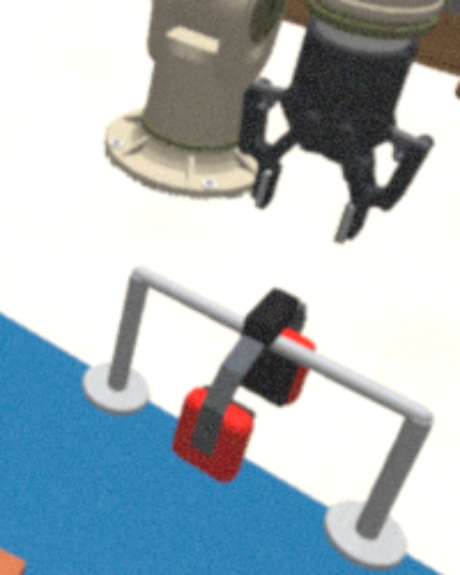

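Released; the muffs hang level on the bar. Next, the lid pull.

>>> {"op": "arm_command", "data": {
  "series": [
    {"grip":60,"translation":[0.05,-0.5,0.2],"rotation":[0,0,-0.1]},
    {"grip":60,"translation":[0.05,-1,0],"rotation":[0,0,-0.1]},
    {"grip":60,"translation":[0.05,-1,0],"rotation":[0,0,-0.1]},
    {"grip":60,"translation":[0.05,-1,0],"rotation":[0,0,-0.1]},
    {"grip":60,"translation":[0.05,-1,0],"rotation":[0,0,-0.06]}
  ]
}}

```text
clock: 10.7
position: [0.4886, 0.2162, 0.282]
tool_rot: [[0.062, 0.998, -0.002], [0.998, -0.062, -0.001], [-0.001, -0.001, -1.0]]
force: [0.0, -0.2, -0.8]
gripper_width: 0.0603
```

>>> {"op": "arm_command", "data": {
  "series": [
    {"grip":60,"translation":[0.05,-1,0],"rotation":[0,0,0]},
    {"grip":60,"translation":[0.05,-1,0],"rotation":[0,0,0]},
    {"grip":60,"translation":[0.05,-1,0],"rotation":[0,0,0]},
    {"grip":60,"translation":[0.05,-1,0],"rotation":[0,0,0]},
    {"grip":60,"translation":[0.05,-1,0],"rotation":[0,0,0]}
  ]
}}

```text
clock: 11.2
position: [0.4934, 0.1163, 0.2821]
tool_rot: [[0.061, 0.998, -0.001], [0.998, -0.061, -0.001], [-0.001, -0.001, -1.0]]
force: [-0.3, 0.1, 0.5]
gripper_width: 0.06
```

>>> {"op": "arm_command", "data": {
  "series": [
    {"grip":60,"translation":[0.05,-1,0],"rotation":[0,0,0]},
    {"grip":60,"translation":[0.05,-1,0],"rotation":[0,0,0]},
    {"grip":60,"translation":[0.05,-1,0],"rotation":[0,0,0]},
    {"grip":60,"translation":[0.05,-1,0],"rotation":[0,0,0]},
    {"grip":60,"translation":[0.05,-1,0],"rotation":[0,0,0]}
  ]
}}

```text
clock: 11.7
position: [0.4982, 0.0164, 0.2821]
tool_rot: [[0.061, 0.998, -0.001], [0.998, -0.061, -0.0], [-0.0, -0.001, -1.0]]
force: [0.4, 0.2, 0.2]
gripper_width: 0.06
```

>>> {"op": "arm_command", "data": {
  "series": [
    {"grip":60,"translation":[0.05,-1,0],"rotation":[0,0,0]},
    {"grip":60,"translation":[0.05,-1,0],"rotation":[0,0,0]},
    {"grip":60,"translation":[0.05,-1,0],"rotation":[0,0,0]},
    {"grip":60,"translation":[0.05,-1,0],"rotation":[0,0,0]},
    {"grip":60,"translation":[0.05,-1,0],"rotation":[0,0,0]}
  ]
}}

```text
clock: 12.2
position: [0.503, -0.0835, 0.2821]
tool_rot: [[0.061, 0.998, -0.002], [0.998, -0.061, 0.0], [-0.0, -0.002, -1.0]]
force: [0.7, 0.0, 0.3]
gripper_width: 0.0598
```

>>> {"op": "arm_command", "data": {
  "series": [
    {"grip":60,"translation":[0.08,-1,0],"rotation":[0,0,0]},
    {"grip":60,"translation":[0.08,-1,0],"rotation":[0,0,0]},
    {"grip":60,"translation":[0.08,-1,0],"rotation":[0,0,0]},
    {"grip":60,"translation":[0.08,-1,0],"rotation":[0,0,0]},
    {"grip":60,"translation":[0.08,-1,-0.5],"rotation":[0,0,0]}
  ]
}}

```text
clock: 12.7
position: [0.5117, -0.1835, 0.273]
tool_rot: [[0.061, 0.998, 0.001], [0.998, -0.061, -0.001], [-0.001, 0.001, -1.0]]
force: [-0.1, 0.8, -0.4]
gripper_width: 0.0597
```

>>> {"op": "arm_command", "data": {
  "series": [
    {"grip":60,"translation":[0.08,-1,-1],"rotation":[0,0,0]},
    {"grip":60,"translation":[0.08,-1,-1],"rotation":[0,0,0]},
    {"grip":60,"translation":[0,-0.23,-1],"rotation":[0,0,0]},
    {"grip":60,"translation":[0,0,0],"rotation":[0,0,0]}
  ]
}}

```text
clock: 13.1
position: [0.5123, -0.2279, 0.2086]
tool_rot: [[0.063, 0.998, -0.007], [0.998, -0.063, 0.003], [0.002, -0.007, -1.0]]
force: [-0.7, 0.3, -0.5]
gripper_width: 0.0599
```

```bash
python3 - <<'E'
from h import *
o=ctrl.get_obs(); print(o["position"],o["joints"],np.degrees(np.arctan2(o["tool_rot"][1,0],o["tool_rot"][0,0])))
for n in ("wrist",):
    cv2.imwrite(f"pics/{n}7.png",cv2.convertScaleAbs(ctrl.camera(n)["img"],alpha=1.6,beta=10))
E
```

```text
[ 0.51228519 -0.22789479  0.20858099] [ 47.12476525  18.04509773 -32.97203336  89.33877009   9.95136823
  75.98781607  99.36831342] 86.4107369774238
```

View pics/wrist7.png

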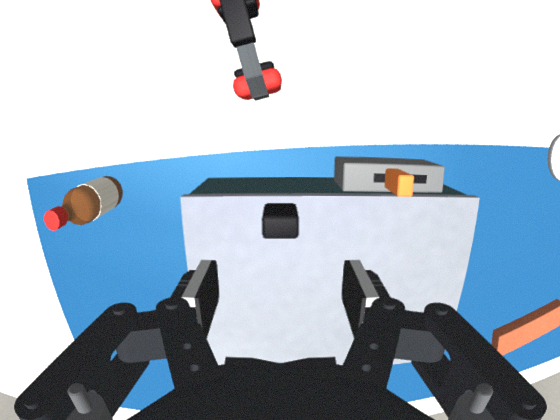

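Wrist view: pull at cols 262–299, rows 206–238, centred between the jaws. I descend and pinch.

>>> {"op": "arm_command", "data": {
  "series": [
    {"grip":60,"translation":[0,0,-1],"rotation":[0,0,0]},
    {"grip":60,"translation":[0,0,-1],"rotation":[0,0,0]},
    {"grip":60,"translation":[0,0,-1],"rotation":[0,0,0]},
    {"grip":60,"translation":[0,0,-1],"rotation":[0,0,0]},
    {"grip":60,"translation":[0,0,-0.6],"rotation":[0,0,0]}
  ],
  "grip_force": 50
}}

```text
clock: 13.65
position: [0.515, -0.2258, 0.1205]
tool_rot: [[0.059, 0.998, -0.0], [0.998, -0.059, 0.0], [0.0, -0.0, -1.0]]
force: [-0.1, 0.3, 0.4]
gripper_width: 0.0601
```

>>> {"op": "arm_command", "data": {
  "series": [
    {"grip":20,"translation":[0,0,0],"rotation":[0,0,0]},
    {"grip":20,"translation":[0,0,0],"rotation":[0,0,0]},
    {"grip":20,"translation":[0,0,0],"rotation":[0,0,0]},
    {"grip":20,"translation":[0,0,0],"rotation":[0,0,0]}
  ]
}}

```text
clock: 14.05
position: [0.5156, -0.2279, 0.1225]
tool_rot: [[0.061, 0.998, 0.002], [0.998, -0.061, -0.002], [-0.002, 0.002, -1.0]]
force: [-2.0, -4.4, 4.9]
gripper_width: 0.0246
```

>>> {"op": "arm_command", "data": {
  "series": [
    {"grip":20,"translation":[0,0,0.15],"rotation":[0,0,0]},
    {"grip":20,"translation":[0,0,0.15],"rotation":[0,0,0]},
    {"grip":20,"translation":[0,0,0],"rotation":[0,0,0]}
  ]
}}

```text
clock: 14.35
position: [0.517, -0.2279, 0.128]
tool_rot: [[0.06, 0.998, 0.005], [0.998, -0.06, -0.002], [-0.002, 0.005, -1.0]]
force: [8.8, -6.6, -6.9]
gripper_width: 0.0245
```

>>> {"op": "arm_command", "data": {
  "series": [
    {"grip":20,"translation":[0,0,0.1],"rotation":[0,0,0]},
    {"grip":20,"translation":[0,0,0],"rotation":[0,0,0]},
    {"grip":20,"translation":[0,0,0],"rotation":[0,0,0]}
  ]
}}

```text
clock: 14.65
position: [0.5174, -0.2279, 0.1298]
tool_rot: [[0.06, 0.998, 0.005], [0.998, -0.06, -0.002], [-0.002, 0.006, -1.0]]
force: [10.8, -7.5, -7.4]
gripper_width: 0.0249
```

>>> {"op": "arm_command", "data": {
  "series": [
    {"grip":20,"translation":[0,0,0.1],"rotation":[0,0,0]},
    {"grip":20,"translation":[0,0,0],"rotation":[0,0,0]},
    {"grip":20,"translation":[0,0,0],"rotation":[0,0,0]}
  ]
}}

```text
clock: 14.95
position: [0.5178, -0.2279, 0.1319]
tool_rot: [[0.06, 0.998, 0.006], [0.998, -0.06, -0.002], [-0.002, 0.007, -1.0]]
force: [12.0, -7.3, -8.7]
gripper_width: 0.0247
```

>>> {"op": "arm_command", "data": {
  "series": [
    {"grip":20,"translation":[0.1,0.03,0.1],"rotation":[0,0,0]},
    {"grip":20,"translation":[0,0,0],"rotation":[0,0,0]},
    {"grip":20,"translation":[0,0,0],"rotation":[0,0,0]}
  ]
}}

```text
clock: 15.25
position: [0.5183, -0.2279, 0.1333]
tool_rot: [[0.061, 0.998, 0.003], [0.998, -0.061, -0.002], [-0.002, 0.003, -1.0]]
force: [7.2, -9.0, -7.4]
gripper_width: 0.025
```

>>> {"op": "arm_command", "data": {
  "series": [
    {"grip":20,"translation":[0.03,0.05,0.1],"rotation":[0,0,0]},
    {"grip":20,"translation":[0,0,0],"rotation":[0,0,0]},
    {"grip":20,"translation":[0,0,0],"rotation":[0,0,0]}
  ]
}}

```text
clock: 15.55
position: [0.519, -0.2279, 0.1356]
tool_rot: [[0.062, 0.998, 0.004], [0.998, -0.062, -0.004], [-0.003, 0.004, -1.0]]
force: [7.7, -11.1, -7.3]
gripper_width: 0.0246
```

>>> {"op": "arm_command", "data": {
  "series": [
    {"grip":20,"translation":[0.1,-0.1,0.1],"rotation":[0,0,0]},
    {"grip":20,"translation":[0.05,0,0.15],"rotation":[0,0,0]},
    {"grip":20,"translation":[0,0,0],"rotation":[0,0,0]}
  ]
}}

```text
clock: 15.85
position: [0.5208, -0.2281, 0.1402]
tool_rot: [[0.061, 0.998, 0.0], [0.998, -0.061, -0.001], [-0.001, 0.001, -1.0]]
force: [1.7, -5.3, -6.1]
gripper_width: 0.0245
```

```bash
python3 - <<'E'
from h import *
o=ctrl.get_obs(); print(o["position"],o["force"])
i=cv2.convertScaleAbs(ctrl.camera("scene")["img"],alpha=1.8,beta=10)
w=cv2.convertScaleAbs(ctrl.camera("wrist")["img"],alpha=1.8,beta=10)
a=cv2.resize(i[100:300,160:330],(510,600)); cv2.imwrite("pics/scene8.png",a); cv2.imwrite("pics/wrist8.png",w)
E
```

```text
[ 0.52077766 -0.22808704  0.1401553 ] [ 1.70426597 -5.29579952 -6.06338099]
```

View pics/scene8.png

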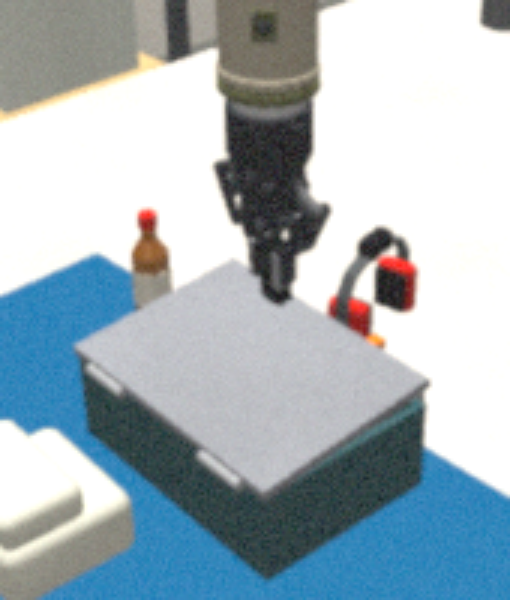

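View pics/wrist8.png

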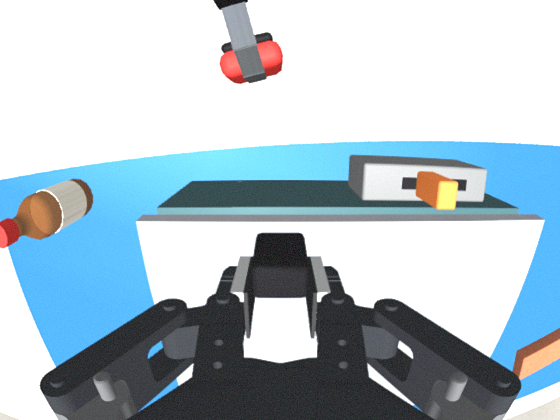

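The lid swings up freely: 18 mm at the pull, well past the 8 mm a caught lid would allow, with no hard stop and a visible gap. It is not caught, so the tab stays alone. I set it down and regrip 10 mm deeper for a safer hold.

>>> {"op": "arm_command", "data": {
  "series": [
    {"grip":20,"translation":[-0.1,0,-0.4],"rotation":[0,0,0]},
    {"grip":20,"translation":[-0.15,0,-0.45],"rotation":[0,0,0]},
    {"grip":50,"translation":[0,0,0],"rotation":[0,0,0]},
    {"grip":50,"translation":[0,0,0],"rotation":[0,0,0]},
    {"grip":50,"translation":[0,0,0],"rotation":[0,0,0]}
  ]
}}

```text
clock: 16.45
position: [0.5164, -0.2262, 0.1236]
tool_rot: [[0.059, 0.998, 0.001], [0.998, -0.059, 0.0], [0.0, 0.001, -1.0]]
force: [0.6, 0.5, 0.5]
gripper_width: 0.0498
```

>>> {"op": "arm_command", "data": {
  "series": [
    {"grip":50,"translation":[0,0,0],"rotation":[0,0,0]}
  ]
}}

```text
clock: 16.55
position: [0.5162, -0.2264, 0.1235]
tool_rot: [[0.059, 0.998, 0.001], [0.998, -0.059, -0.0], [0.0, 0.001, -1.0]]
force: [-0.5, 0.4, -0.1]
gripper_width: 0.05
```

>>> {"op": "arm_command", "data": {
  "series": [
    {"grip":50,"translation":[-0.08,-0.13,-0.3],"rotation":[0,0,0]},
    {"grip":50,"translation":[0,0,-0.28],"rotation":[0,0,0]},
    {"grip":50,"translation":[0,0,0],"rotation":[0,0,0]}
  ],
  "grip_force": 60
}}

```text
clock: 16.85
position: [0.5132, -0.2294, 0.11]
tool_rot: [[0.06, 0.998, -0.002], [0.998, -0.06, 0.001], [0.001, -0.002, -1.0]]
force: [-0.5, 0.2, 0.1]
gripper_width: 0.0502
```

>>> {"op": "arm_command", "data": {
  "series": [
    {"grip":20,"translation":[0,0,0],"rotation":[0,0,0]},
    {"grip":20,"translation":[0,0,0],"rotation":[0,0,0]},
    {"grip":20,"translation":[0,0,0],"rotation":[0,0,0]},
    {"grip":20,"translation":[0,0,0],"rotation":[0,0,0]}
  ]
}}

```text
clock: 17.25
position: [0.5141, -0.2279, 0.1116]
tool_rot: [[0.058, 0.998, -0.0], [0.998, -0.058, 0.001], [0.001, -0.0, -1.0]]
force: [-2.5, 4.4, 2.0]
gripper_width: 0.0248
```

```bash
python3 - <<'E'
from h import *
o=ctrl.get_obs(); p0=o["position"]; print(p0,o["force"])
# arc of grasp point about hinge, case x axis
g=p0+np.array([0,0,ctrl.grasp_offset]); c=np.array([.595,-.1837]); ex=np.array([.9983,-.0588])
h=.09; r=(g[:2]-c)@ex-.09; z=g[2]-h; print("rel hinge",r,z)
prev=g
for k in range(1,20):
    th=k*.05
    rr=r*np.cos(th)+z*np.sin(th); zz=-r*np.sin(th)+z*np.cos(th)
    d=np.array([*( (rr-r)*ex),zz-z]); q=g+d
    print(th,np.round((q-prev)/.02,2),np.round(q-[0,0,ctrl.grasp_offset],4)); prev=q
E
```

```text
[ 0.51414599 -0.22789802  0.11155299] [-2.54508926  4.40451904  2.01016178]
rel hinge -0.16811771974291745 0.04025298716580267
0.05 [ 0.11 -0.01  0.42] [ 0.5164 -0.228   0.1199]
0.1 [ 0.13 -0.01  0.41] [ 0.519  -0.2282  0.1281]
0.15000000000000002 [ 0.15 -0.01  0.4 ] [ 0.522  -0.2284  0.1362]
0.2 [ 0.17 -0.01  0.4 ] [ 0.5255 -0.2286  0.1442]
0.25 [ 0.19 -0.01  0.39] [ 0.5293 -0.2288  0.1519]
0.30000000000000004 [ 0.21 -0.01  0.38] [ 0.5335 -0.229   0.1594]
0.35000000000000003 [ 0.23 -0.01  0.37] [ 0.5381 -0.2293  0.1668]
0.4 [ 0.25 -0.01  0.35] [ 0.543  -0.2296  0.1738]
0.45 [ 0.26 -0.02  0.34] [ 0.5483 -0.2299  0.1807]
0.5 [ 0.28 -0.02  0.33] [ 0.554  -0.2302  0.1872]
0.55 [ 0.3  -0.02  0.31] [ 0.5599 -0.2306  0.1935]
0.6000000000000001 [ 0.31 -0.02  0.3 ] [ 0.5662 -0.231   0.1994]
0.65 [ 0.33 -0.02  0.28] [ 0.5727 -0.2313  0.2051]
0.7000000000000001 [ 0.34 -0.02  0.27] [ 0.5795 -0.2317  0.2104]
0.75 [ 0.35 -0.02  0.25] [ 0.5866 -0.2322  0.2153]
0.8 [ 0.37 -0.02  0.23] [ 0.5939 -0.2326  0.2199]
0.8500000000000001 [ 0.38 -0.02  0.21] [ 0.6014 -0.233   0.2242]
0.9 [ 0.39 -0.02  0.19] [ 0.6091 -0.2335  0.228 ]
0.9500000000000001 [ 0.4  -0.02  0.17] [ 0.617  -0.234   0.2315]
```

>>> {"op": "arm_command", "data": {
  "series": [
    {"grip":20,"translation":[0.11,0,0.42],"rotation":[0,0,0]},
    {"grip":20,"translation":[0.13,-0.01,0.41],"rotation":[0,0,0]},
    {"grip":20,"translation":[0.15,-0.01,0.4],"rotation":[0,0,0]},
    {"grip":20,"translation":[0.17,-0.01,0.4],"rotation":[0,0,0]},
    {"grip":20,"translation":[0.19,-0.01,0.39],"rotation":[0,0,0]}
  ]
}}

```text
clock: 17.75
position: [0.5293, -0.2288, 0.1518]
tool_rot: [[0.058, 0.998, -0.001], [0.998, -0.058, 0.002], [0.002, -0.001, -1.0]]
force: [3.9, 4.4, -8.6]
gripper_width: 0.025
```

>>> {"op": "arm_command", "data": {
  "series": [
    {"grip":20,"translation":[0.21,-0.01,0.38],"rotation":[0,0,0]},
    {"grip":20,"translation":[0.23,-0.01,0.37],"rotation":[0,0,0]},
    {"grip":20,"translation":[0.25,-0.01,0.35],"rotation":[0,0,0]},
    {"grip":20,"translation":[0.26,-0.02,0.34],"rotation":[0,0,0]},
    {"grip":20,"translation":[0.28,-0.02,0.33],"rotation":[0,0,0]}
  ]
}}

```text
clock: 18.25
position: [0.5536, -0.2303, 0.1868]
tool_rot: [[0.058, 0.998, -0.002], [0.998, -0.058, 0.002], [0.002, -0.002, -1.0]]
force: [4.0, 6.0, -9.4]
gripper_width: 0.0254
```

Tracking the arc to within a millimetre with low forces.

>>> {"op": "arm_command", "data": {
  "series": [
    {"grip":20,"translation":[0.3,-0.02,0.31],"rotation":[0,0,0]},
    {"grip":20,"translation":[0.31,-0.02,0.3],"rotation":[0,0,0]},
    {"grip":20,"translation":[0.33,-0.02,0.28],"rotation":[0,0,0]},
    {"grip":20,"translation":[0.34,-0.02,0.27],"rotation":[0,0,0]},
    {"grip":20,"translation":[0.35,-0.02,0.25],"rotation":[0,0,0]}
  ]
}}

```text
clock: 18.75
position: [0.5858, -0.2321, 0.2147]
tool_rot: [[0.058, 0.998, -0.003], [0.998, -0.058, 0.002], [0.002, -0.003, -1.0]]
force: [-1.1, 5.5, -7.7]
gripper_width: 0.0247
```

>>> {"op": "arm_command", "data": {
  "series": [
    {"grip":20,"translation":[0.37,-0.02,0.23],"rotation":[0,0,0]},
    {"grip":20,"translation":[0.38,-0.02,0.21],"rotation":[0,0,0]},
    {"grip":20,"translation":[0.39,-0.02,0.19],"rotation":[0,0,0]},
    {"grip":20,"translation":[0.4,-0.02,0.17],"rotation":[0,0,0]},
    {"grip":20,"translation":[0,0,0],"rotation":[0,0,0]}
  ]
}}

```text
clock: 19.25
position: [0.6173, -0.2341, 0.2311]
tool_rot: [[0.058, 0.998, -0.002], [0.998, -0.058, 0.002], [0.002, -0.002, -1.0]]
force: [-2.1, 5.5, -4.1]
gripper_width: 0.0251
```

>>> {"op": "arm_command", "data": {
  "series": [
    {"grip":20,"translation":[0,0,0],"rotation":[0,0,0]},
    {"grip":20,"translation":[0,0,0],"rotation":[0,0,0]},
    {"grip":20,"translation":[0,0,0],"rotation":[0,0,0]}
  ]
}}

```text
clock: 19.55
position: [0.6166, -0.234, 0.2308]
tool_rot: [[0.058, 0.998, -0.001], [0.998, -0.058, 0.002], [0.002, -0.002, -1.0]]
force: [-0.2, 4.9, -5.7]
gripper_width: 0.0248
```

```bash
python3 - <<'E'
from h import *
o=ctrl.get_obs(); print(o["position"],o["force"],o["qd"],o["gripper_width"])
for n in ("scene","wrist","top"):
    cv2.imwrite(f"pics/{n}9.png",cv2.convertScaleAbs(ctrl.camera(n)["img"],alpha=1.8,beta=10))
E
```

```text
[ 0.61659653 -0.23403615  0.23081078] [-0.20434861  4.87134483 -5.68670909] [ 0.12177572 -0.04230283 -0.12691017  0.03370602  0.11310605 -0.04700115
 -0.01167945] 0.024809313110839178
```

View pics/scene9.png

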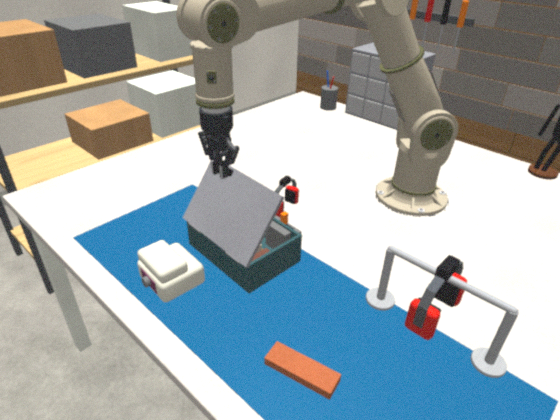

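View pics/wrist9.png

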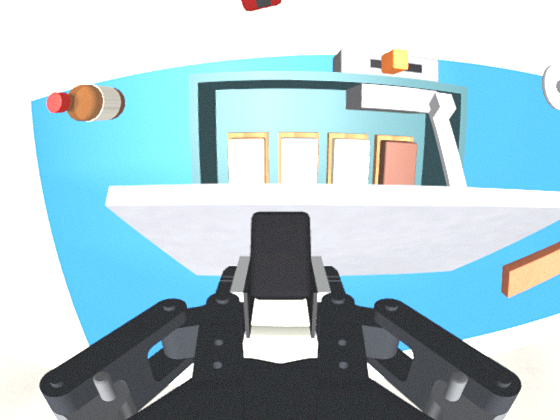

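View pics/top9.png

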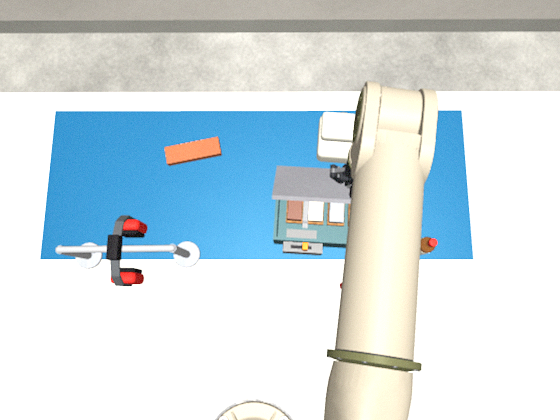

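```bash
python3 - <<'E'
from h import *
t=ctrl.camera("top");s=ctrl.camera("scene")
p,e=cross(t,(274,199),s,(281,204)); print(p,e)
r=(p[:2]-[.595,-.1837])@[.9983,-.0588]-.09; print("angle",np.arctan2(p[2]-.09,-r),np.hypot(r,p[2]-.09))
o=ctrl.get_obs(); print(o["clock"],o["position"],o["force"])
# muffs crown
print("crown",on(t,114,247,.196))
E
```

```text
[ 0.58695781 -0.05540776  0.21710137] 0.00036748041300939535
angle 0.8776653793902374 0.1652278000765562
19.8 [ 0.61657333 -0.23404494  0.23079847] [ 0.19719578  4.66389571 -6.14627672]
crown [0.48268211 0.30210426 0.196     ]
```

The view-based angle reads 0.82–0.88 against 0.94 from the arm path. I open slightly more for margin (the stop is at 1.25).

>>> {"op": "arm_command", "data": {
  "series": [
    {"grip":20,"translation":[0.41,-0.02,0.15],"rotation":[0,0,0]},
    {"grip":20,"translation":[0.41,-0.02,0.13],"rotation":[0,0,0]},
    {"grip":20,"translation":[0,0,0],"rotation":[0,0,0]},
    {"grip":20,"translation":[0,0,0],"rotation":[0,0,0]},
    {"grip":20,"translation":[0,0,0],"rotation":[0,0,0]}
  ]
}}

```text
clock: 20.3
position: [0.6329, -0.235, 0.2365]
tool_rot: [[0.059, 0.998, -0.001], [0.998, -0.059, 0.001], [0.001, -0.001, -1.0]]
force: [0.1, 6.1, -5.1]
gripper_width: 0.0246
```

>>> {"op": "arm_command", "data": {
  "series": [
    {"grip":20,"translation":[0,0,0],"rotation":[0,0,0]},
    {"grip":20,"translation":[0,0,0],"rotation":[0,0,0]},
    {"grip":20,"translation":[0,0,0],"rotation":[0,0,0]},
    {"grip":20,"translation":[0,0,0],"rotation":[0,0,0]}
  ]
}}

```text
clock: 20.7
position: [0.6328, -0.235, 0.2365]
tool_rot: [[0.059, 0.998, -0.001], [0.998, -0.059, 0.001], [0.001, -0.001, -1.0]]
force: [-0.7, 5.6, -5.2]
gripper_width: 0.0248
```

```bash
python3 - <<'E'
from h import *
o=ctrl.get_obs(); print(o["clock"],o["position"],o["force"],o["gripper_width"])
g=o["position"]+[0,0,.0187]; r=(g[:2]-[.595,-.1837])@[.9983,-.0588]-.09; z=g[2]-.09
print("angle",np.arctan2(z,-r)-np.arctan2(.0403,.1681),np.hypot(r,z),np.hypot(.0403,.1681))
i=cv2.convertScaleAbs(ctrl.camera("scene")["img"],alpha=1.8,beta=10); cv2.imwrite("pics/scene10.png",i)
E
```

```text
20.7 [ 0.63284198 -0.23499823  0.23648901] [-0.71263492  5.55797067 -5.1559217 ] 0.02480237173508593
angle 1.0459908290984679 0.17236194883773562 0.17286324074250142
```

View pics/scene10.png

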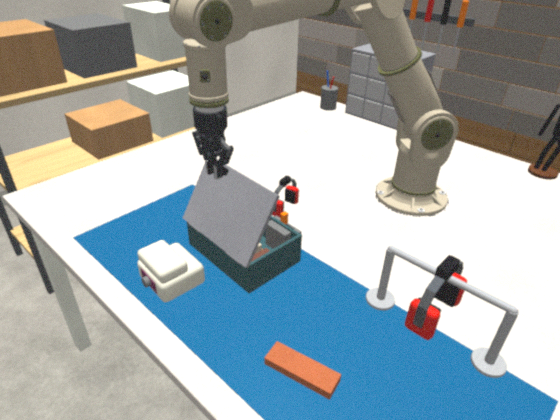

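The lid is held still at about 1.0 rad. The muffs hang at scene (440,295), and the bystanders are where they were. Handing in.

```bash
python3 -c "
from plant import ctrl
print(ctrl.sign_off())"
```

```text
the job is handed in; nothing more can be done
None
```

I hung the ear defenders over the steel bar and let go. I then tugged the lid with the orange tab untouched. It lifted about 18 mm at the pull with no hard stop (a caught lid would stop at about 8 mm), so it was not caught and I left the tab alone. After regripping the pull 10 mm deeper, I lifted the lid and handed in at about 20.7 s, still pinching it open.

**Ear defenders:** in the images they hang level and clear of the gripper. The crown is about 2 mm off the bar's line and 11 mm from its middle.

**Lid:** the arm's path puts it at about 1.05 rad, standing still, with roughly 5 N of pull on the fingers. One check disagreed: just before the last small lift, two camera views gave about 0.82–0.88 rad where the arm's path gave about 0.94. I opened the lid about 0.1 rad further for margin and did not repeat the camera measurement. Both readings were above the 0.75 rad limit.

**Bystanders:** by eye, the oil bottle, sharpening stone and drive unit are where they started; I did not measure them. The sign-off gave no verdict.

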